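# Hang the filter-cube bin on the louvred panel

## Robot

A 6-joint arm with a two-finger parallel gripper is mounted at the origin on the work surface. World frame = base frame: x ahead of the robot, y to its left, z up, the work surface at z = 0. Lengths are in m, angles in rad, forces in N, time in s.
With the tool pointing down it reaches from about 0.275 to 0.75 m from the base axis. Payload 10.2 kg.
Tool frame: the origin (TCP) lies midway between the tips of the shut fingers; the grasp point (between the pads) lies 19 mm behind it (env.hold_point_z is the distance from the TCP to the grasp point, in m); x points along the fingers, z is the direction in which the jaws open and shut, and the axes are right-handed (so a half turn about x gives the same grasp; the last joint's range is limited). The gripper opens to 85 mm and grips with 20 to 120 N. Pads are 22 mm wide; open, the fingers measure 114 mm over their backs; the gripper's body (76 mm by 85 mm) begins 54 mm behind the grasp point. The pads swing forward as they close: fully open they stand 13 mm farther back than shut.
Start: joints at [-1.448, 0.313, 1.498, -0, 1.331, -0.223], TCP at [0.178, -0.494, 0.231] pointing down, gripper open.
Joint ranges: [-2.94, 2.94], [-0.97, 2.17], [0.19, 2.56], [-1.23, 4.37], [0.02, 3.11], [-2.88, 2.88]. Speed limits (rad/s): [2.39, 2.39, 3.01, 3.14, 3.14, 3.14].

## Interface

Orientations are given as a unit quaternion [x, y, z, w].
In Python, from bench import env, kinematics, monitor, eyes, job gives the robot as it stands. The module is installed in compiled form; this text tells all that it offers. Calls block until the motion is done:
- env.reach(position, orientation): joint-space move of the TCP to a pose.
- env.movel(position, velocity=0.15, frame=None, guard=None): straight line of the TCP; frame=None keeps the orientation; velocity is the mean speed in m/s. With guard (N) it stops when the force on the tool has changed by that much, and returns True; else False.
- env.set_joints(angles): joint-space move.
- env.release() and env.close_gripper(effort=None): open the fingers fully, or close them until they stop; effort is the grip in N (None keeps the last).
- env.hold(seconds).
- kinematics.ik(position, orientation): joint angles nearest the present ones, or None.
- monitor.sense(): the state.
- eyes.grab_frame(name): name is "scene" or "top" or "wrist"; returns a dict with "frame" (384x512x3 uint8, red, green, blue), "mtx" (3x3 intrinsics, pixels), "view" (4x4, takes a point from world to camera coordinates). Camera axes: x right, y down, z forward; pixel columns grow to the right and rows downward; lengths in m; the calibration is good to about 2 mm. A picture is of the moment at which its call begins. There is no depth.
A pose or a line that the arm cannot do raises env.MotionError and nothing moves.
- job.hand_in(): hands the job in, once; it reports no verdict.
The state is a dict: "clock": time; "joints": joint angles; "qvel": joint speeds; "joint_efforts": joint torques, N m; "position": TCP position; "ee_rot": TCP orientation; "contact_force": force on the tool from outside, world axes, zero at the start; "ft_torque": the same for the moment, N m; "finger_gap": opening from 0.0 (shut) to 1.0 (fully open).
Only numpy, scipy, OpenCV 4.12 (cv2) and the standard library are available. Lean on these libraries where they do the work, as an engineer would, in place of code of your own. Each camera call takes 0.05 s, during which the arm holds its last target. There are 200 camera calls.

## Task

Lift the blue bin by its white grip bar and hook its lip over the top rail of the louvred panel, in the middle of the free stretch, lowering it until the rail has caught it before you loosen your grip; then, hooked on and still held, slide it along the rail right up against the yellow end stop and let go. Be gentle: no hard pressing or knocking of the bin against the stand (stay under about 25 N), do not tip or drop it, and leave everything else where it is.

Things in the scene. Friction and masses are not known exactly. Their poses are not given: they have to be found in the camera images.
- bin: The BLUE open bin, the one to hang, filter cubes in it, 0.27 to 0.43 kg, loose, level on the bench at first. Origin: centre of its underside; z up. 104 mm along x (back wall's outer face x = +52 mm), 84 mm along y, rim 70 mm high. Hanging lip on the +x side, grip bar across the middle. Hung right, its axes are parallel to the stand's, lip towards the panel.
- bin_grip (a point): Where to grip the blue bin: 92 mm above its origin, in the white grip bar (12 mm thick along x, 60 mm along y, standing clear from 70 to 108 mm above the underside). Grip across its thickness, from above. Axes as the bin's.
- bin_lip (a point): Lower edge of the blue bin's lip, middle of its width: 61.5 mm along +x and 50 mm above the origin. The lip, 84 mm wide along y, goes flat outwards from the rim (underside 66 mm high), then down as a 4 mm thick leg (x = 59.5 to 63.5 mm) to 50 mm high; 7.5 mm gap between back wall and leg.
- grey_bin: The GREY bin, same shape and size as the blue one, loose; origin under its centre. It stays on the bench where it is.
- stand: Louvred panel stand, fixed. Origin on the bench at mid-length below the rail's outer face; x points into the panel (bins hang on the -x side, lip first along +x), y along the rails, z up. White panel face at x = +9.5 mm, reaching 55 mm above the top rail's edge; posts 257 mm high. A fixed white bin hangs at y = +61 to +145 mm, x down to -105 mm, grip bar 42 mm above the rail edge.
- rail_zone (a point): Middle of the top rail's free stretch (stand y = -35 mm; free -130 to +61), 187 mm up. Rail: an upturned dark steel tongue, x = 0 to 3 mm, 20 mm tall. The panel's height is NOT reported and varies: tongue edge 175 to 199 mm up; find it by feel or sight. A lip leg touching the panel's face comes down behind the tongue; caught, the lip's flat sits on the edge; it may droop 5 deg.
- end_stop (a point): Point on the face of the yellow end stop plate, fixed to the stand at the rail's -y end: face at stand y = -130 mm, looking to +y; the plate spans x = -66 to +14 mm and 52 to 202 mm above the bench. A bin against it has its origin at stand y = -88 mm. A second rail lies 58 mm below the top one; a hung bin's back rests on it.
- joystick: White two-handle stage controller, 100 x 120 x 95 mm, loose; origin under its centre. Leave alone.
- mouse: Grey computer mouse, 105 x 60 x 24 mm, loose; origin under its centre. Leave alone.
- oil_bottle: Small amber bottle, 32 mm across, 65 mm high, loose; origin under its centre. Leave alone.
- slide_box: Green slide box, 90 x 100 x 34 mm, loose; origin under its centre. Leave alone.
Mind the look-alikes: they are no part of the job. Of the things shaped like the bin, the blue one is meant.

How it is judged:
By the outcome, as a careful person would: the job done as asked, in the order asked, and still so for the second after the job is handed in, with the robot touching nothing.
It also fails if it takes over 64 s, if anything falls off the work surface, if the arm or the gripper's body presses on something with over 40 N, if the wrist force passes 120 N, or if a joint passes its speed limit or range.

## Working session

There is one attempt and no reset: what is moved stays moved. The work goes in short steps, each a Python script; the robot and the scene stay as the last script left them, time stands still between calls to the robot, and variables do not carry over. Pictures are saved under pics/ and viewed, about 8 in all and at most 12, crops included, and the job is handed in when it is done.

```bash
mkdir -p pics
python3 - <<'E'
from bench import env,kinematics,monitor,eyes,job
import cv2,numpy as np,pickle
d={}
for n in("scene","top"):
    f=eyes.grab_frame(n);d[n]=f
    print(n,f["mtx"].tolist(),np.round(f["view"],4).tolist())
    cv2.imwrite(f"pics/{n}0.png",cv2.resize(f["frame"][...,::-1],(800,600),interpolation=cv2.INTER_CUBIC))
pickle.dump(d,open("f0.pkl","wb"))
s=monitor.sense();print({k:np.round(v,3).tolist() for k,v in s.items()},env.hold_point_z)
E
```

```text
scene [[441.1157719762122, 0.0, 259.7700222620798], [0.0, 441.1157719762122, 194.13288934947346], [0.0, 0.0, 1.0]] [[0.5749, 0.818, 0.021, -0.4258], [0.4856, -0.3204, -0.8133, -0.1315], [-0.6586, 0.4777, -0.5814, 1.5961], [0.0, 0.0, 0.0, 1.0]]
top [[354.8257054088759, 0.0, 256.1761047529748], [0.0, 354.8257054088759, 191.1321703777064], [0.0, 0.0, 1.0]] [[-0.0168, -0.9999, 0.0006, 0.1097], [-0.9895, 0.0165, -0.1437, 0.5788], [0.1436, -0.003, -0.9896, 0.9398], [0.0, 0.0, 0.0, 1.0]]
{'clock': 0.1, 'joints': [-1.448, 0.313, 1.498, -0.0, 1.331, -0.223], 'qvel': [0.001, -0.002, -0.004, 0.001, 0.001, 0.001], 'joint_efforts': [0.002, -41.29, -26.014, -0.0, 0.003, -0.0], 'position': [0.178, -0.494, 0.231], 'ee_rot': [0.407, 0.579, -0.406, 0.578], 'contact_force': [0.688, 0.393, 0.123], 'ft_torque': [0.009, 0.008, -0.008], 'finger_gap': 0.999} 0.0187
```

View pics/scene0.png

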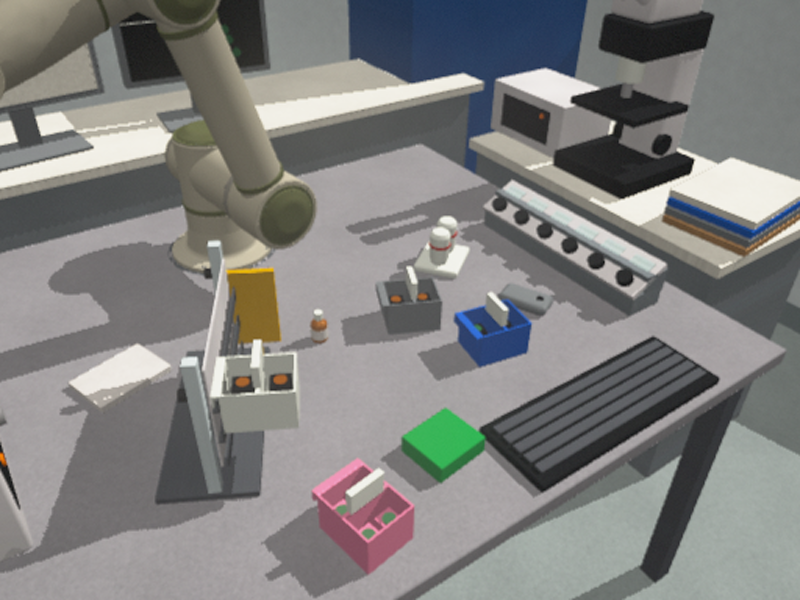

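View pics/top0.png

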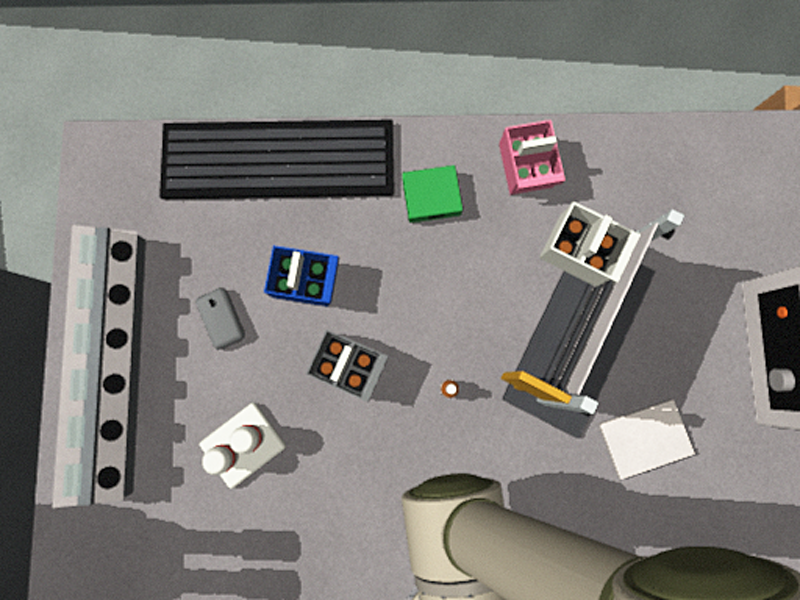

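The blue bin is at scene (493,330) and top (302,275). The look-alikes are grey at top (348,365), pink at (532,157) and the fixed white one at (592,243). Only the first is blue. Next is an enlarged crop to confirm it and show its lip side, plus the stand.

Run:
```python
import cv2,pickle,numpy as np
d=pickle.load(open("f0.pkl","rb"))
def crop(n,x0,y0,w,h,s):
    f=d[n]["frame"][...,::-1][y0:y0+h,x0:x0+w]; f=cv2.resize(f,None,fx=s,fy=s,interpolation=cv2.INTER_CUBIC)
    for k in range(0,w,10):
        cv2.line(f,(k*s,0),(k*s,6),(0,0,255),1); 
        if k%20==0: cv2.putText(f,str(x0+k),(k*s,16),0,.33,(0,0,255),1)
    for k in range(0,h,10):
        cv2.line(f,(0,k*s),(6,k*s),(0,0,255),1)
        if k%20==0: cv2.putText(f,str(y0+k),(8,k*s+4),0,.33,(0,0,255),1)
    return f
a=np.hstack([crop("top",160,145,70,50,6)[:300,:400],crop("scene",280,175,66,60,6)[:300,:396]])
b=np.hstack([crop("top",310,120,133,166,3)[:,:399][:480],crop("scene",95,145,133,166,3)[:,:397]])
h=np.vstack([a[:,:796],b[:300,:796]])
cv2.imwrite("pics/c1.png",h); 
print(h.shape)
cv2.imwrite("pics/c2.png",np.hstack([crop("top",310,125,130,150,3),crop("scene",95,145,110,150,3)]))
```

```text
Traceback (most recent call last):
ValueError: all the input array dimensions except for the concatenation axis must match exactly, but along dimension 0, the array at index 0 has size 480 and the array at index 1 has size 498
```

```bash
cat > crop.py <<'E'
import cv2,numpy as np
def crop(d,n,x0,y0,w,h,s):
    f=d[n]["frame"][...,::-1][y0:y0+h,x0:x0+w]; f=cv2.resize(f,None,fx=s,fy=s,interpolation=cv2.INTER_CUBIC)
    for k in range(0,w,10):
        cv2.line(f,(k*s,0),(k*s,6),(0,0,255),1)
        if k%20==0: cv2.putText(f,str(x0+k),(k*s,16),0,.33,(0,0,255),1)
    for k in range(0,h,10):
        cv2.line(f,(0,k*s),(6,k*s),(0,0,255),1)
        if k%20==0: cv2.putText(f,str(y0+k),(8,k*s+4),0,.33,(0,0,255),1)
    return f
E
python3 - <<'E'
import pickle,cv2,numpy as np
from crop import crop
d=pickle.load(open("f0.pkl","rb"))
cv2.imwrite("pics/c1.png",np.hstack([crop(d,"top",160,145,66,60,6),crop(d,"scene",280,180,66,60,6)]))
cv2.imwrite("pics/c2.png",np.hstack([crop(d,"top",315,125,126,146,4)[:,:],crop(d,"scene",95,145,70,146,4)]))
E
```

```text
(no output)
```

View pics/c1.png

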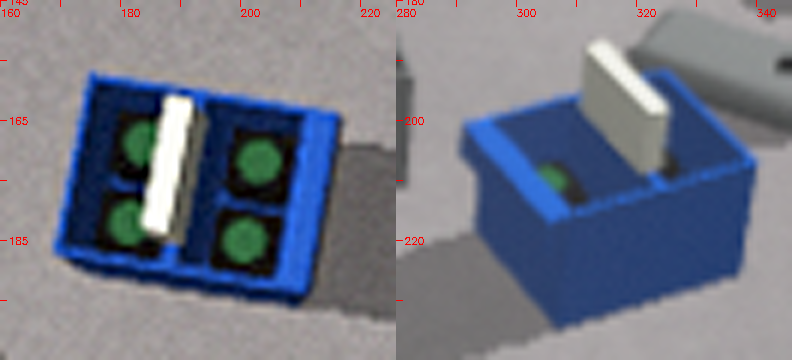

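View pics/c2.png

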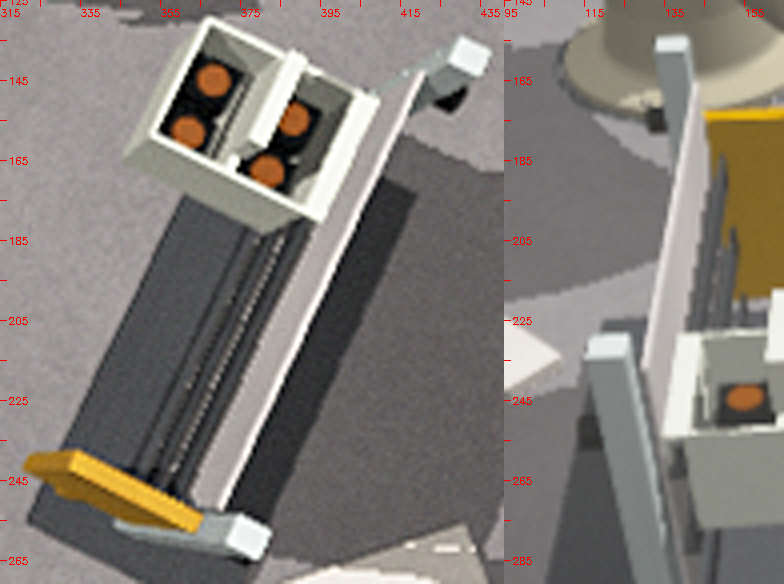

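The crops show the blue bin's lip on the image-right side in the top view, at about (213,178), and its bar centre at (188,172.6). The rim corners of the hung white bin are readable, so I fit the bin and stand poses from both views.

```bash
cat > geo.py <<'E'
import numpy as np
from scipy.optimize import least_squares
def proj(f,P):
    c=np.c_[P,np.ones(len(P))]@np.array(f["view"])[:3].T; u=c@np.array(f["mtx"]).T; return u[:,:2]/u[:,2:]
def T(p,q): # local->world with p=x,y,yaw
    c,s=np.cos(p[2]),np.sin(p[2]); q=np.atleast_2d(q)
    return np.c_[p[0]+c*q[:,0]-s*q[:,1],p[1]+s*q[:,0]+c*q[:,1],q[:,2]]
def fit(obs,x0,hz=False):
    """obs: list of (frame, local pts, pix); hz: x[3] is added to z"""
    def r(x):
        o=[]
        for f,L,px in obs:
            L=np.array(L,float)
            if hz: L=L+[0,0,x[3]]
            o.append((proj(f,T(x,L))-px).ravel())
        return np.concatenate(o)
    s=least_squares(r,x0,loss="soft_l1"); return s.x,r(s.x)
E
python3 - <<'E'
import pickle,numpy as np
from geo import *
d=pickle.load(open("f0.pkl","rb"));t,s=d["top"],d["scene"]
L=.0635;F=-.052;w=.042
x,r=fit([(t,[(F,w,.07),(L,w,.07),(L,-w,.07),(F,-w,.07),(0,.03,.108),(0,-.03,.108)],[(175.3,157.2),(216.7,163.7),(210.5,193.8),(169.2,186.7),(189.8,161),(185.8,184.1)]),
 (s,[(L,w,.07),(L,-w,.07),(F,w,.07),(F,-w,.07),(.052,w,0),(F,w,0)],[(305.7,216.7),(291.5,200.8),(339.5,206.7),(324.5,191.7),(307.3,234.7),(337.3,225.3)])],[.6,.3,-1.6])
print("bin",x.round(4).tolist(),r.round(1).tolist())
P=lambda x,y:(315+x/4,125+y/4)
F=-.105;L=.0105;A=.145;B=.061
y,r=fit([(t,[(F,A,.004),(F,B,.004),(L,B,.004),(L,A,.004)],[P(210,17),P(150,133),P(322,222),P(377,97)]),
 (s,[(L,A,.004),(F,A,.004),(F,B,.004),(L,B,.004)],[(135.3,254.3),(190.7,250.9),(190.7,225.3),(139.8,228.3)])],[.5,-.2,-2,.187],True)
print("stand",y.round(4).tolist(),r.round(1).tolist())
h=y[3]
for n in(t,s): print(proj(n,T(y,[(-.066,-.13,.202),(.014,-.13,.202),(-.066,-.13,.052),(0,-.035,h),(0,-.13,h),(0.0095,-.13,h+.055),(0.0095,.145,h+.055)])).round(1).tolist())
for n in "blue",: print("zone",T(y,(0,-.035,h)),"binhung",T(y,(-.0525,-.035,h)),"end",T(y,(-.0525,-.088,h)))
E
```

```text
bin [0.625, 0.2782, -1.7414] [-1.3, -0.6, -0.9, -0.7, -0.0, -0.5, -1.0, 0.0, -0.4, -0.4, -0.6, -1.1, -1.5, 0.2, -1.8, -0.4, -0.4, 0.1, -1.0, -0.4, -1.6, 0.3, -1.2, 0.3]
stand [0.5335, -0.1913, -2.0646, 0.1768] [-2.3, -1.1, -2.0, -0.2, -1.0, -0.7, -0.5, 0.1, -1.2, -0.2, -1.3, -0.4, -0.9, 0.1, -1.6, 0.2]
[[332.8, 236.6], [364.8, 253.0], [320.8, 237.5], [373.1, 213.6], [356.1, 249.9], [367.1, 252.4], [417.9, 143.3]]
[[174.8, 173.3], [143.4, 174.8], [179.6, 218.4], [146.9, 204.3], [150.1, 182.6], [143.6, 164.9], [131.0, 235.7]]
zone [[ 0.50268031 -0.17468589  0.1768274 ]] binhung [[ 0.52756288 -0.12845703  0.1768274 ]] end [[ 0.48089374 -0.10333748  0.1768274 ]]
```

```bash
cat > rb.py <<'E'
from bench import env,kinematics,monitor,eyes,job
import numpy as np
from scipy.spatial.transform import Rotation as R
BIN=np.array([.625,.2782,-1.7414]); ST=np.array([.5335,-.1913,-2.0646])
def q(yaw,s=1): # tool down, jaws along yaw
    z=s*np.array([np.cos(yaw),np.sin(yaw),0]);x=np.array([0,0,-1.]);return R.from_matrix(np.c_[x,np.cross(z,x),z]).as_quat()
def st(x,y,z,S=None): # stand -> world
    S=ST if S is None else S
    c,s=np.cos(S[2]),np.sin(S[2]);return np.array([S[0]+c*x-s*y,S[1]+s*x+c*y,z])
def show(m=""):
    s=monitor.sense();print(m,"t",round(float(s["clock"]),2),"p",np.round(s["position"],4).tolist(),"F",np.round(s["contact_force"],1).tolist(),"M",np.round(s["ft_torque"],2).tolist(),"gap",round(float(s["finger_gap"]),3));return s
E
python3 - <<'E'
from rb import *
print(R.from_quat(monitor.sense()["ee_rot"]).as_matrix().round(2).tolist())
for s in(1,-1):
    for p,y in(([.625,.2782,.073],BIN[2]),([.625,.2782,.25],BIN[2]),(st(-.055,-.035,.19),ST[2]),(st(-.055,-.088,.19),ST[2]),(st(-.14,-.035,.25),ST[2])):
        j=kinematics.ik(p,q(y,s)); print(s,None if j is None else np.round(j,2))
try:
    p=monitor.sense()["position"]; env.movel([p[0],p[1],.38],velocity=.2)
    env.reach([.625,.2782,.25],q(BIN[2],-1 if False else 1))
except env.MotionError as e: print("err",e)
s=show();print(np.round(s["joints"],2))
import cv2,pickle
f=eyes.grab_frame("wrist");pickle.dump(f,open("w1.pkl","wb"));cv2.imwrite("pics/w1.png",f["frame"][...,::-1])
E
```

```text
[[-0.0, 0.94, 0.34], [0.0, 0.34, -0.94], [-1.0, 0.0, -0.0]]
1 [ 0.25  0.8   1.13 -0.    1.21  1.99]
1 [ 0.25  0.68  0.88 -0.    1.58  1.99]
1 [-0.45  0.39  1.5  -0.    1.25  1.61]
1 [-0.45  0.28  1.66 -0.    1.21  1.62]
1 [-0.3   0.4   1.32 -0.    1.42  1.77]
-1 [ 0.25  0.8   1.13  0.    1.21 -1.15]
-1 [ 0.25  0.68  0.88  0.    1.58 -1.15]
-1 [-0.45  0.39  1.5   0.    1.25 -1.53]
-1 [-0.45  0.28  1.66  0.    1.21 -1.52]
-1 [-0.3   0.4   1.32  0.    1.42 -1.37]
 t 4.15 p [0.6253, 0.2775, 0.2502] F [-0.4, 0.1, -0.3] M [-0.05, 0.04, -0.05] gap 1.004
[ 0.25  0.68  0.88 -0.    1.58  1.99]
```

View pics/w1.png

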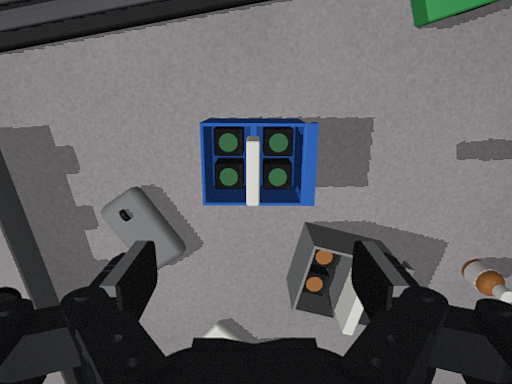

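The wrist view shows the blue bin squarely below: rim corners (201,119), (318,123), (315,206), (202,206), and bar top from (253,137) to (253,206). I'll refine with that and grasp.

Run:
```python
from rb import *
from geo import *
import pickle
f=pickle.load(open("w1.pkl","rb"))
L=.0635;F=-.052;w=.042
x,r=fit([(f,[(F,w,.07),(L,w,.07),(L,-w,.07),(F,-w,.07),(0,.03,.108),(0,-.03,.108)],[(201,119),(318,123),(315,206),(202,206),(253,137.5),(253,206)])],BIN)
print("bin",x.round(4),r.round(1).tolist())
if np.hypot(*(x-BIN)[:2])<.012 and abs(x[2]-BIN[2])<.06:
    b=.5*(x+BIN) if 0 else x
    env.movel([b[0],b[1],.20],velocity=.2,frame=q(b[2]))
    show("pre")
    g=env.movel([b[0],b[1],.0735],velocity=.08,guard=6); show(f"down {g}")
    if not g:
        env.close_gripper(40); show("closed")
        env.movel([b[0],b[1],.10],velocity=.06); s=show("lift"); env.hold(.3); show()
```

```text
bin [ 0.6278  0.2763 -1.7563] [-1.1, 2.3, 1.4, -0.1, -1.1, -0.8, 0.4, -2.2, 0.6, 2.2, -0.3, -0.6]
pre t 4.6 p [0.6279, 0.2761, 0.2004] F [1.0, 0.2, 0.5] M [-0.01, -0.0, 0.02] gap 0.997
down False t 6.33 p [0.628, 0.2763, 0.074] F [0.3, -0.7, 0.4] M [-0.0, 0.06, 0.02] gap 1.001
closed t 6.99 p [0.6276, 0.2764, 0.0732] F [0.8, 1.6, -2.2] M [0.08, -0.01, 0.03] gap 0.135
lift t 7.58 p [0.6277, 0.2763, 0.1] F [0.2, -0.5, -4.3] M [0.02, -0.03, 0.02] gap 0.133
 t 7.88 p [0.6277, 0.2763, 0.0997] F [-0.4, 0.7, -4.2] M [0.04, -0.05, 0.05] gap 0.13
```

Run:
```python
from rb import *
import pickle,cv2
p=monitor.sense()["position"]
env.movel([p[0],p[1],.27],velocity=.2)
env.movel(st(-.14,-.035,.27),velocity=.25,frame=q(ST[2]))
show("view")
d={n:eyes.grab_frame(n) for n in("wrist","top","scene")}
pickle.dump(d,open("f2.pkl","wb"))
cv2.imwrite("pics/w2.png",cv2.resize(d["wrist"]["frame"][...,::-1],(768,576),interpolation=cv2.INTER_CUBIC))
```

```text
view t 10.37 p [0.5691, -0.0504, 0.2699] F [0.6, 0.3, -4.9] M [0.06, -0.01, -0.01] gap 0.134
```

View pics/w2.png

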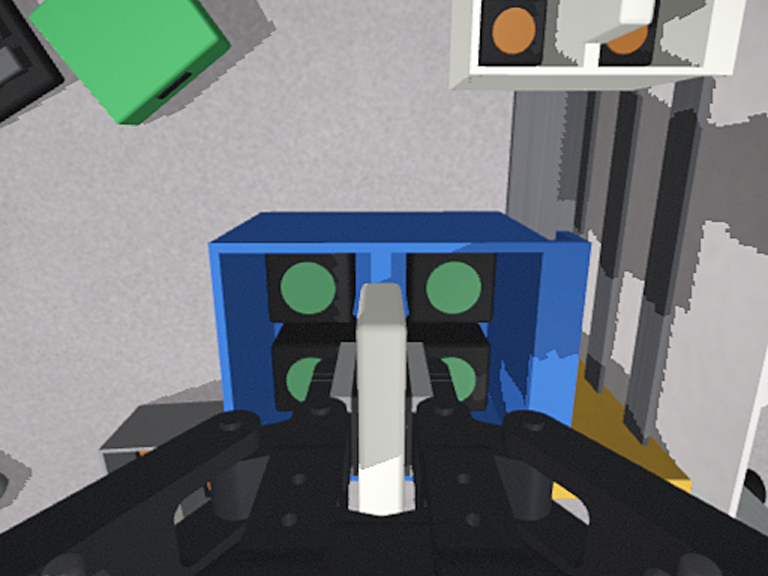

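The wrist view is good: white bin near rim from (472,75) to (735,75), and plate corner at (690,484). The rails are dark strips, the top one running from about (690,85) to (645,440). I fit the stand from these and overlay the prediction on an enlarged crop.

```bash
cat > ov.py <<'E'
from rb import *
from geo import *
import pickle,cv2
d=pickle.load(open("f2.pkl","rb"));w=d["wrist"];t=d["top"];s=d["scene"]
P=lambda x,y:((x+.5)/1.5-.5,(y+.5)/1.5-.5)
C=lambda x,y:(315+(x+.5)/4-.5,125+(y+.5)/4-.5)
F=-.105;L=.0105;A=.145;B=.061
f0=pickle.load(open("f0.pkl","rb"))
wr=(w,[(L,B,.004),(F,B,.004)],[P(735,75),P(472,75)])
def r(x):
    o=(proj(w,T(x,[(L,B,.004+x[3]),(F,B,.004+x[3]),(.014,-.13,.202)]))-[P(735,75),P(472,75),P(690,484)]).ravel()
    o2=(proj(f0["top"],T(x,[(a,b,.004+x[3]) for a,b in((F,A),(F,B),(L,B),(L,A))]))-[C(210,17),C(150,133),C(322,222),C(377,97)]).ravel()
    o3=(proj(f0["scene"],T(x,[(a,b,.004+x[3]) for a,b in((L,A),(F,A),(F,B),(L,B))]))-[(135.3,254.3),(190.7,250.9),(190.7,225.3),(139.8,228.3)]).ravel()
    return np.concatenate([o,o2*.8,o3*.8])
from scipy.optimize import least_squares
y=least_squares(r,[*ST,.177],loss="soft_l1").x
print(y.round(4),r(y).round(1).tolist())
h=y[3]
K=5;x0,y0=390,40
im=cv2.resize(w["frame"][...,::-1][y0:y0+290,x0:512],None,fx=4,fy=2,interpolation=cv2.INTER_CUBIC)
S=lambda p:tuple(((p-[x0,y0]+.5)*[4,2]).astype(int).tolist())
for L3,c in(([(0,-.13,h),(0,.061,h)],(0,0,255)),([(.003,-.13,h),(.003,.061,h)],(0,255,255)),([(.0095,-.13,h+.055),(.0095,.061,h+.055)],(255,0,255)),([(0,-.13,h-.058),(0,.061,h-.058)],(0,255,0)),([(-.066,-.13,.202),(.014,-.13,.202)],(255,255,0))):
    p=proj(w,T(y,L3));cv2.line(im,S(p[0]),S(p[1]),c,1);print(p.round(1).tolist())
cv2.imwrite("pics/ov.png",im)
# held bin's lip outer-top edge as predicted from the tool
sn=monitor.sense();tp=np.array(sn["position"])
for z in(.07,):print("lip pred",(proj(w,T([tp[0],tp[1],ST[2]],[(.0635,.042,tp[2]-.0733+z),(-.052,.042,tp[2]-.0733+z)]))*1.5).round(1).tolist())
E
python3 ov.py
```

```text
[ 0.534  -0.1939 -2.0694  0.1792] [-0.2, 1.2, -2.9, 0.0, 0.3, -1.7, -0.2, -1.1, -0.0, -0.3, 0.7, -0.5, 1.3, 0.1, -2.2, -0.3, -2.1, -0.4, -1.6, 0.0, -2.3, -0.1]
[[426.2, 302.2], [469.6, 51.7]]
[[429.9, 302.3], [474.1, 51.7]]
[[482.8, 353.1], [558.0, 38.2]]
[[396.7, 266.5], [425.4, 60.4]]
[[353.9, 320.3], [460.1, 320.8]]
lip pred [[589.7, 241.3], [205.5, 240.8]]
```

View pics/ov.png

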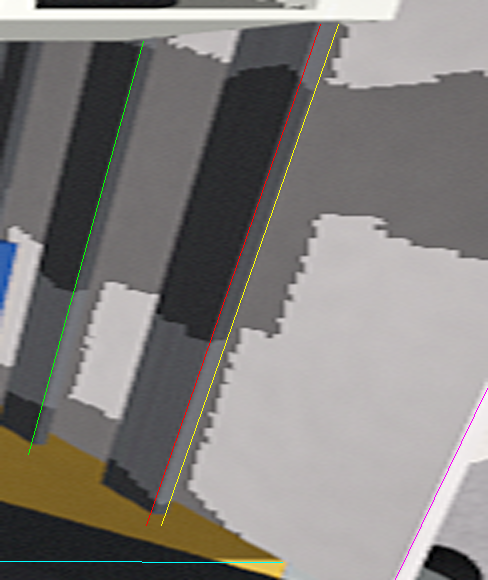

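The overlay matches the tongue top and the panel's upper edge to about 1 px, so stand = (0.534, -0.194, -2.069) and the tongue edge is about 0.179. The held lip also matches its prediction at (589,241). Next I feel for the panel face.

```bash
sed -i 's/ST=np.array(.*/ST=np.array([.534,-.1939,-2.0694]); H=.179/' rb.py
cat >> rb.py <<'E'
def loc(p=None):
    p=np.array(monitor.sense()["position"] if p is None else p)-[ST[0],ST[1],0];c,s=np.cos(ST[2]),np.sin(ST[2]);return np.array([c*p[0]+s*p[1],-s*p[0]+c*p[1],p[2]])
def rep(m=""):
    s=monitor.sense();c,n=np.cos(ST[2]),np.sin(ST[2]);F=np.array(s["contact_force"]);M=np.array(s["ft_torque"])
    print(m,"t",round(float(s["clock"]),2),"stand",(loc()*1000).round(1).tolist(),"F",np.round([c*F[0]+n*F[1],-n*F[0]+c*F[1],F[2]],1).tolist(),"M",np.round([c*M[0]+n*M[1],-n*M[0]+c*M[1],M[2]],2).tolist(),"gap",round(float(s["finger_gap"]),3))
E
python3 - <<'E'
from rb import *
z=H+.015+.0233; Q=q(ST[2])
env.movel(st(-.13,-.035,z),velocity=.15,frame=Q); rep("low")
g=env.movel(st(-.066,-.035,z),velocity=.06,guard=6); rep(g)
if not g:
    g=env.movel(st(-.044,-.035,z),velocity=.015,guard=3.5); rep(g)
E
```

```text
low t 11.03 stand [-130.3, -34.7, 218.1] F [0.0, -0.6, -3.7] M [0.03, 0.0, -0.01] gap 0.132
False t 12.24 stand [-66.3, -35.0, 217.3] F [0.6, 1.1, -3.7] M [-0.02, -0.0, -0.01] gap 0.137
True t 13.12 stand [-53.9, -35.5, 216.6] F [-1.7, -1.0, -3.5] M [0.08, 0.22, 0.08] gap 0.131
```

Run:
```python
from rb import *
g=env.movel(st(-.0543,-.035,.178),velocity=.025,guard=4.5); rep(g)
env.hold(.3); rep("held")
```

```text
True t 14.27 stand [-54.3, -35.1, 184.3] F [-0.9, -0.2, 5.4] M [0.09, -0.27, -0.02] gap 0.131
held t 14.57 stand [-54.3, -35.1, 184.2] F [-1.4, 0.6, 5.0] M [0.05, -0.38, 0.01] gap 0.137
```

Run:
```python
from rb import *
g=env.movel(st(-.060,-.035,.1841),velocity=.01,guard=3); rep(f"pull {g}")
x=loc()[0]
env.movel(st(-.0552,-.035,.1841),velocity=.01); rep("centre")
g=env.movel(st(-.0552,-.078,.1841),velocity=.03,guard=7); rep(f"slide {g}")
if not g:
    g=env.movel(st(-.0552,-.096,.1841),velocity=.012,guard=4); rep(f"stop {g}")
import pickle,cv2
d={n:eyes.grab_frame(n) for n in("wrist","scene")}
pickle.dump(d,open("f3.pkl","wb"))
a=d["wrist"]["frame"][...,::-1];b=cv2.resize(d["scene"]["frame"][...,::-1][140:290,90:220],None,fx=2.56,fy=2.56,interpolation=cv2.INTER_CUBIC)
cv2.imwrite("pics/s3.png",np.hstack([a[:384,50:],b[:384]])[:,:800])
```

```text
pull True t 14.79 stand [-54.4, -35.1, 184.2] F [-0.7, -0.3, 5.0] M [0.03, -0.4, -0.01] gap 0.13
centre t 15.05 stand [-55.1, -34.9, 184.2] F [0.9, 0.5, 2.9] M [0.12, -0.61, -0.11] gap 0.135
slide False t 16.63 stand [-55.2, -77.9, 184.2] F [-0.2, 3.1, 5.1] M [0.74, -0.35, 0.23] gap 0.132
stop True t 17.48 stand [-55.1, -86.8, 184.2] F [-1.0, 0.3, 2.3] M [0.19, -0.21, 0.09] gap 0.133
```

View pics/s3.png

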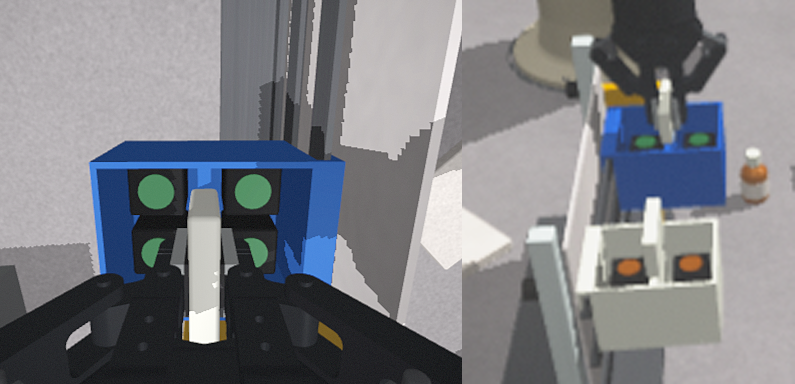

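The bin's lip sits over the rail, level and held. The last guard trip looks ambiguous because the y force afterwards was only 0.3 N, so I press on gently to confirm the stop.

Run:
```python
from rb import *
for i in range(4):
    g=env.movel(st(-.0552,loc()[1]-.006,.1841),velocity=.008,guard=6); rep(f"stop {g}"); env.hold(.2); rep()
    s=monitor.sense();F=s["contact_force"];fy=-np.sin(ST[2])*F[0]+np.cos(ST[2])*F[1]
    if g and fy>5: break
```

```text
stop True t 18.0 stand [-55.1, -86.8, 184.3] F [-0.6, 2.6, 2.3] M [0.23, -0.13, 0.11] gap 0.134
 t 18.2 stand [-55.1, -86.8, 184.3] F [-0.6, 2.7, 2.9] M [0.26, -0.07, 0.1] gap 0.136
stop True t 18.52 stand [-55.1, -86.8, 184.3] F [-1.8, 2.2, 1.1] M [0.17, -0.14, 0.09] gap 0.134
 t 18.72 stand [-55.1, -86.8, 184.3] F [0.4, 0.3, 1.6] M [0.06, -0.23, 0.09] gap 0.135
stop True t 19.06 stand [-55.1, -86.8, 184.4] F [-0.9, 2.2, 1.3] M [0.13, -0.1, 0.08] gap 0.137
 t 19.26 stand [-55.1, -86.8, 184.4] F [-1.1, 2.0, 1.0] M [0.11, -0.18, 0.1] gap 0.138
stop True t 19.59 stand [-55.1, -86.8, 184.5] F [-0.6, 1.9, 1.0] M [0.08, -0.14, 0.1] gap 0.134
 t 19.79 stand [-55.1, -86.8, 184.5] F [-0.4, 1.2, 2.2] M [0.06, -0.19, 0.03] gap 0.135
```

The bin meets a solid wall at y = -86.8 every time, as expected for the stop, and the rail carries the weight (Fz > 0). Now I release and back off.

Run:
```python
from rb import *
env.release(); rep("open")
g=env.movel(st(-.0552,-.0868,.27),velocity=.06,guard=8); rep(g)
env.movel(st(-.12,-.05,.33),velocity=.15); env.hold(.3); rep("clear")
import pickle,cv2
d={n:eyes.grab_frame(n) for n in("wrist","scene")}
pickle.dump(d,open("f4.pkl","wb"))
a=d["wrist"]["frame"][...,::-1];b=cv2.resize(d["scene"]["frame"][...,::-1][140:290,90:220],None,fx=2.56,fy=2.56,interpolation=cv2.INTER_CUBIC)
cv2.imwrite("pics/s4.png",np.hstack([a[:384,50:],b[:384]])[:,:800])
```

```text
open t 20.5 stand [-55.1, -86.7, 184.6] F [0.0, 0.4, -0.9] M [0.02, 0.02, 0.0] gap 0.998
False t 22.07 stand [-55.2, -86.9, 269.7] F [-0.1, 0.1, -0.2] M [-0.03, -0.04, -0.04] gap 1.003
clear t 23.17 stand [-119.7, -50.1, 329.9] F [0.4, -0.2, -0.2] M [0.03, -0.07, 0.01] gap 1.003
```

View pics/s4.png

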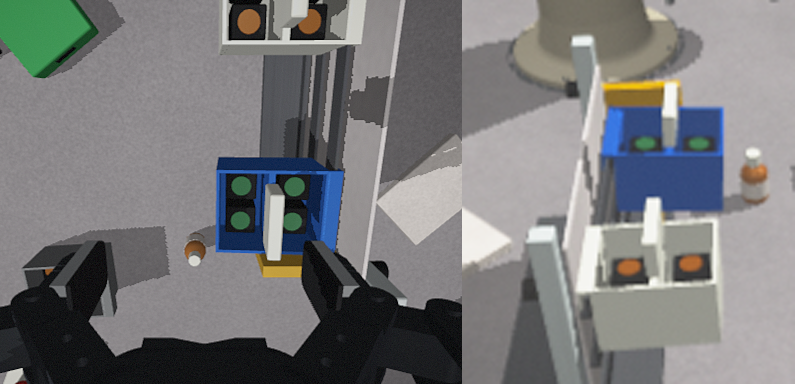

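The bin hangs level-ish against the yellow plate (rim edge row ~252, plate top edge ~254). A quick numeric check on whether any gap is left:

Run:
```python
from rb import *
from geo import *
import pickle,cv2
from crop import crop
d=pickle.load(open("f4.pkl","rb"));w=d["wrist"]
for yb in(-.130,-.128,-.126): print(yb,proj(w,T(ST,[(-.107,yb,.178),(-.055,yb,.181),(-.107,yb+.084,.178),(.008,yb+.084,.181)])).round(1).tolist())
print("plate top",proj(w,T(ST,[(-.066,-.13,.202),(-.04,-.13,.202)])).round(1).tolist())
cv2.imwrite("pics/e.png",crop(w and d,"wrist",255,145,145,140,5))
```

```text
-0.13 [[265.5, 254.6], [318.8, 256.0], [266.5, 171.3], [392.9, 172.2]]
-0.128 [[265.5, 252.7], [318.9, 254.1], [266.5, 169.2], [393.2, 170.0]]
-0.126 [[265.6, 250.8], [319.0, 252.3], [266.6, 167.0], [393.4, 167.8]]
plate top [[311.2, 266.7], [339.6, 266.7]]
```

View pics/e.png

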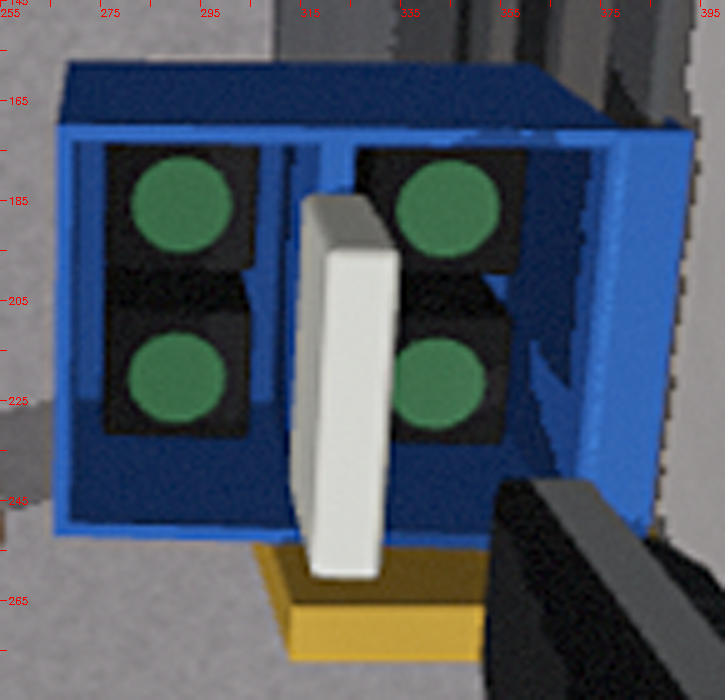

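Run:
```python
from rb import *
rep("final"); job.hand_in(); print("handed in")
```

```text
final t 23.27 stand [-119.8, -50.0, 330.0] F [0.3, 0.3, 0.1] M [0.07, -0.01, 0.02] gap 0.998
the job is handed in; nothing more can be done
handed in
```

The blue bin is hooked on the top rail and released against the yellow end stop. I handed the job in at 23.3 s on the robot's clock.

**What I did:**
- I gripped the bin by its white bar and carried it to the middle of the free stretch.
- I brought the lip leg in until it touched the panel face, at stand x = -53.9 mm.
- I lowered it until the rail carried the bin. The contact height puts the rail edge about 177 mm up, against about 179 mm from the cameras.
- Still gripping, I slid it to the stop, released and backed off clear.

**Forces:** none of my readings went above about 6 N on the tool, but I only sampled them between moves.

**Last checks:**
- **Hang:** the last pictures show the bin hanging close to level with its lip over the rail. The nearby oil bottle looked undisturbed; I did not check the other objects' positions afterwards.
- **Stop contact:** five pushes in a row halted at the same place (y = -86.8 mm, where -88 was expected). Some of the forces read afterwards were only 0.3 to 2.7 N, so the contact was light.
- **Disagreement:** the final image measurement puts the bin 0.5 to 1.5 mm short of the stop. That is about the calibration error, so I did not push it again.
- **Pull test:** the backward pull meant to prove the hook tripped on friction almost at once, so it showed nothing. The evidence for the hook is the contact height and the pictures.

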